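Reset the tripped table grill by feel

ROBOT

A 7-joint arm with a two-finger parallel gripper is mounted at the origin on the work surface. World frame = base frame: x ahead of the robot, y to its left, z up, the work surface at z = 0. Lengths are in m, angles in rad, forces in N, time in s.
With the tool pointing down it reaches from about 0.35 to 0.9 m from the base axis. Payload 7.2 kg.
Tool frame: the origin (TCP) lies midway between the tips of the shut fingers; the grasp point (between the pads) lies 19 mm behind it; x points along the fingers, y is the direction in which the jaws open and shut, and the axes are right-handed (so a half turn about x gives the same grasp; the last joint's range is limited). The gripper opens to 88 mm and grips with 3 to 60 N. Pads are 20 mm wide; open, the fingers measure 115 mm over their backs; the gripper's body (75 mm by 178 mm) begins 61 mm behind the grasp point.
Start: joints at [-1.305, 0.411, -0.013, 1.596, 0.006, 1.134, -0.082], TCP at [0.205, 0.591, 0.223] pointing down, gripper open.
Joint ranges: [-2.95, 2.95], [-0.29, 1.99], [-1.47, 1.44], [0.14, 2.54], [-1.03, 4.17], [0.13, 1.85], [-2.86, 2.86]. Speed limits (rad/s): [2.39, 2.39, 3.01, 3.01, 3.14, 3.14, 3.14].

INTERFACE

Orientations are given as a rotation vector (axis times angle).
In Python, from cell import manip, imaging, spot_in, outline_of gives the robot as it stands.
- The arm moves only by the tool send_rows, never from a script. Its arguments are lists of equal length, an entry for each row: "offset": the shift along the world's x, y, z in mm, a list of three; "twist": the turn, a rotation vector about the world's x, y, z in units of 6 degrees (1.0 is 6 degrees), a list of three; "grip": the closure in counts, from 0 (fully open) to 255 (shut). In form: {"offset": [[tx, ty, tz], ...], "twist": [[wx, wy, wz], ...], "grip": [grip, ...]}. A call has 1 to 10 rows; each row shifts and turns the pose as measured when the row begins; what a row does not reach is not made up. A row lasts 1/12 s, in which the tool goes at most 41.7 mm and 7.16 degrees, less where a joint would pass 70% of its speed; a pose out of reach is approached as far as the arm can. A call is refused whole if a number of a shift passes 41.7 or a number of a turn 1, either way. A call with a gripper value outside its range is refused whole. The fingers move at their own pace and stop on an object; "grip_force" is the grip in N (left out, the last holds). Time passes only in rows, so rows that do not move let the fingers close. It gives the time, the measured TCP pose, the force and the opening at its end, in the units of the state.
- manip.get_state(): the state, without advancing time (a new reading comes with each control period).
- imaging.snapshot(name): name is "scene" or "top" or "wrist"; returns a dict with "pixels" (420x560x3 uint8, red, green, blue), "depth" (420x560 float32, m along the optical axis (not along the pixel's ray), 0 where there is no reading), "vertical_fov" (degrees; the focal length in pixels is half the picture's height over the tangent of half this angle, whatever the lens; pixels are square), "cx", "cy" (the principal point, pixels), "dist_coeffs" ([k1, k2, p1, p2, k3] as OpenCV has them; the pictures are not rectified), "extrinsics" (4x4, takes a point from world to camera coordinates). Camera axes: x right, y down, z forward; pixel columns grow to the right and rows downward; lengths in m; the calibration is good to about 2 mm. A picture is of the moment at which its call begins.
- manip.job_done(): hands the job in, once; it reports no verdict.
Trained networks look in a picture, given as the dict that the camera call returned (one of the last four; its "shot" number tells which), for a name from the list of things; names that differ only in an ending like _2 or _b are one class to them, and where a whole thing is asked for, a point or a joint stands for the part that bears it (a point fixed in the world has none). Each returns a list of dicts, best first, with "p" (0 to 1); they miss things now and then, are a little off and sometimes report something else, mostly with a low value. They report only what shows in the picture. A call takes as long as a camera call. They do not tell look-alikes from the thing itself.
- spot_in(name, picture): "centre" ([x, y, z] in m, in world coordinates, good to about 4 mm: the middle of the surface that is visible of it).
- outline_of(name, picture): "mask" (420x560 bool, what is visible of it).
The state is a dict: "t": time; "joint_positions": joint angles; "joint_velocities": joint speeds; "joint_torque": joint torques, N m; "ee_pos": TCP position; "eef_rot": TCP orientation; "force": force on the tool from outside, world axes, zero at the start; "wrist_torque": the same for the moment, N m; "width": opening from 0.0 (shut) to 1.0 (fully open).
Only numpy, scipy, OpenCV 4.12 (cv2) and the standard library are available. Lean on these libraries where they do the work, as an engineer would, in place of code of your own. Each camera call takes 0.05 s, during which the arm holds its last target. There are 200 camera calls.

TASK

The table grill has tripped its overheat cut-out. Draw the reset prod out of its wooden stand, set its tip in the groove on the grill's sloping front, feel along it for the hidden reset hole and push the reset fully home with the prod held square to the sloping panel. Then stand the prod back in its recess, right down and upright, and let go; do not knock over or shove the jam jar, tumbler, salt shaker or egg cup.

Things in the scene. Friction and masses are not known exactly. Their poses are not given: they have to be found in the camera images.
- prod_grip (a point): Centre of the reset prod's handle (loose, about 120 g): pale wood, flat, 85 mm long, 18 mm thick (its x), 36 mm wide (its y); a round steel shaft 10 mm across and 70 mm long, flat-ended, leaves the middle of its lower end. z runs along the prod, away from the tip. It starts upright in the stand, tip down, 60 mm of handle above the stand's top: grip it there across the 18 mm, from above.
- prod_tip (a point): Middle of the flat end of the prod's shaft, 112.5 mm from the handle's centre along the prod's -z; same axes as the handle.
- stand: Fixed brown wooden block, 70 mm (x) by 90 mm (y), 100 mm high, origin under its centre, z up. It may be on the left or on the right of the table.
- recess (a point): Middle of the floor of the recess in the stand's top, 75 mm above the table: 24 mm (x) by 42 mm (y), 25 mm deep, z up; below it a shaft opening 24 mm (x) by 18 mm (y) goes through to the table. The handle's lower end rests on this floor (handle centre 42.5 mm above it, tip 70 mm below), its width along the recess's length, either way round.
- grill: Fixed dark grey table grill, 200 mm deep (x), 280 mm wide (y), origin under its centre; at -x it has the sloping front. The dark hot plate on top, 300 mm wide, spans x -45 to 111 mm and z 115 to 129 mm (side rims to 136 mm). Two wooden pan handles stick out at +x.
- groove (a point): Centre of the floor of the groove in the grill's grey sloping front, 70 mm in front of the grill's middle (its -x), 72 mm above the table. Groove 20 mm wide, 8 mm deep, 90 mm long, blind ends. x points up the slope, y along the groove, z straight out of the panel: 28 degrees from vertical, leaning to the grill's -x. The panel is 76 mm up the slope.
- panel: The sloping front itself; same origin and axes as the groove. The hidden reset hole is in the groove's floor, its centre anywhere within 22 mm of this origin along y: as wide as the groove (20 mm) and 18 mm along y, walls square to the floor. In it the reset plunger, also grey, lies 8 to 10 mm below the floor, so a sliding tip drops in. Hold the prod along the panel's z (within 8 degrees) to press it.
- reset (a joint): Travel of the reset plunger into its hole, along the panel's -z: 0 is tripped (8 mm below the groove's floor), 0.012 m is fully home (20 mm below it), at a stop. It starts between 0 and 2 mm, resists with about 4 N plus light damping, has no spring and stays where it is left.
- flag (a joint): Ready pin: round steel pin 14 mm across in the panel, 115 mm along +y from the groove's centre, linked to the reset: it rises out of the panel by as much as the plunger goes in (0 to 0.012 m; flush at 0).
- jam_mid (a point): Jam jar, loose, 72 mm across, 100 mm high; centre. It stands where the stand might have been, on the other side. Leave it.
- tumbler_mid (a point): Glass tumbler, loose, 72 mm across, 92 mm high; centre. Leave it.
- shaker_mid (a point): Steel salt shaker, loose, 44 mm across, 87 mm high; centre. Leave it.
- eggcup_mid (a point): White egg cup with an egg, loose, 50 mm across, 75 mm high; centre. Leave it.
There are look-alikes about, which are no part of the job. Of the things like the part that bears prod_grip, leave any that is pink or turquoise; of the rest the smaller one is meant.

How it is judged:
By the outcome, as a careful person would: the job done as asked, in the order asked, and still so for the second after the job is handed in, with the robot touching nothing.
It also fails if it takes over 72 s, if anything falls off the work surface, if the arm or the gripper's body presses on something with over 40 N, if the wrist force passes 120 N, or if a joint passes its speed limit or range.

## Working session

There is one attempt and no reset: what is moved stays moved. The work goes in short steps, Python scripts to look and compute and a tool call to move; the robot and the scene stay as the last step left them, time stands still between calls to the robot, and variables do not carry over. Pictures are saved under pics/ and viewed, about 8 in all and at most 12, crops included, and the job is handed in when it is done.

Besides the shell and the picture viewer there is one more tool, called after ">>>" by a JSON object that holds its "method" and its "body", one argument or row to a line. send_rows: Moves the arm, as the interface text tells. Its arguments: {"type":"object","properties":{"offset":{"type":"array","items":{"type":"array","items":{"type":"number"}}},"twist":{"type":"array","items":{"type":"array","items":{"type":"number"}}},"grip":{"type":"array","items":{"type":"number"}},"grip_force":{"type":"number"}},"required":["offset","twist","grip"]}

```bash
ls; mkdir -p pics
cat > h.py <<'E'
import numpy as np, cv2
from cell import manip, imaging, spot_in, outline_of
from scipy.spatial.transform import Rotation as R
def K(s):
    f=210/np.tan(np.radians(s["vertical_fov"])/2); return np.array([[f,0,s["cx"]],[0,f,s["cy"]],[0,0,1]])
def cloud(s):
    h,w=s["depth"].shape; v,u=np.mgrid[:h,:w]
    p=cv2.undistortPoints(np.stack([u,v],-1).reshape(-1,1,2).astype(np.float64),K(s),np.array(s["dist_coeffs"],float)).reshape(h,w,2)
    d=s["depth"]; c=np.stack([p[...,0]*d,p[...,1]*d,d],-1)
    E=np.array(s["extrinsics"]); W=(c-E[:3,3])@E[:3,:3]; W[d==0]=np.nan; return W
def proj(s,P):
    E=np.array(s["extrinsics"]); return cv2.projectPoints(np.atleast_2d(P).astype(float),cv2.Rodrigues(E[:3,:3])[0],E[:3,3],K(s),np.array(s["dist_coeffs"],float))[0].reshape(-1,2)
def save(s,n,crop=None,k=1):
    im=s["pixels"][...,::-1]
    if crop: im=im[crop[1]:crop[3],crop[0]:crop[2]]
    cv2.imwrite("pics/"+n,cv2.resize(im,None,fx=k,fy=k,interpolation=cv2.INTER_CUBIC))
E
python3 - <<'E'
from h import *
st=manip.get_state(); print({k:np.round(v,3) for k,v in st.items()})
a=[]
for n in("scene","top"):
    s=imaging.snapshot(n); a.append(s["pixels"]); W=cloud(s)
    for o in "prod_grip stand recess grill groove panel flag jam_mid tumbler_mid shaker_mid eggcup_mid".split():
        try: print(n,o,[(np.round(d["centre"],3).tolist(),round(d["p"],2),proj(s,d["centre"]).round()[0].tolist()) for d in spot_in(o,s)])
        except Exception as e: print(o,e)
    cv2.imwrite(f"pics/{n}0.png",s["pixels"][...,::-1])
E
```

```text
pics
{'t': np.float64(0.0), 'joint_positions': array([-1.305,  0.412, -0.013,  1.597,  0.006,  1.134, -0.082]), 'joint_velocities': array([ 0.001, -0.   , -0.001, -0.   ,  0.002,  0.001,  0.001]), 'joint_torque': array([-1.0000e-03, -5.8797e+01,  6.4100e-01, -2.9107e+01, -5.4000e-02,
        1.8000e-02,  0.0000e+00]), 'ee_pos': array([0.205, 0.59 , 0.222]), 'eef_rot': array([ 0.261,  1.555, -0.263]), 'force': array([ 0.953,  0.922, -0.182]), 'wrist_torque': array([0.072, 0.01 , 0.006]), 'width': np.float64(1.003)}
scene prod_grip [([0.554, 0.29, 0.166], 0.92, [390.0, 186.0]), ([0.333, 0.36, 0.15], 0.84, [391.0, 127.0]), ([0.308, 0.247, 0.116], 0.71, [346.0, 134.0]), ([0.415, 0.284, 0.139], 0.53, [371.0, 153.0])]
scene stand [([0.435, 0.269, 0.076], 0.86, [363.0, 177.0])]
scene recess [([0.433, 0.268, 0.073], 0.56, [362.0, 177.0]), ([0.613, -0.07, 0.066], 0.25, [238.0, 247.0])]
scene grill [([0.745, -0.047, 0.126], 0.94, [249.0, 284.0])]
scene groove [([0.604, -0.074, 0.066], 0.88, [236.0, 244.0])]
scene panel [([0.609, -0.069, 0.069], 0.67, [238.0, 245.0])]
scene flag []
scene jam_mi
[... 491 characters left out ...]
]
top stand [([0.413, 0.273, 0.094], 0.97, [169.0, 261.0]), ([0.592, 0.434, 0.051], 0.22, [108.0, 189.0])]
top recess [([0.413, 0.273, 0.105], 0.86, [168.0, 261.0])]
top grill [([0.698, -0.048, 0.129], 0.67, [302.0, 141.0])]
top groove [([0.624, -0.064, 0.082], 0.6, [308.0, 175.0])]
top panel [([0.627, -0.062, 0.076], 0.57, [307.0, 174.0])]
top flag []
top jam_mid [([0.447, -0.286, 0.097], 0.83, [400.0, 247.0]), ([0.412, 0.273, 0.105], 0.31, [168.0, 262.0])]
top tumbler_mid [([0.591, 0.435, 0.051], 0.98, [108.0, 190.0])]
top shaker_mid [([0.646, -0.35, 0.059], 0.65, [420.0, 168.0]), ([0.628, -0.063, 0.076], 0.31, [307.0, 174.0])]
top eggcup_mid [([0.413, 0.034, 0.056], 0.82, [268.0, 261.0])]
```

Run:
```python
import cv2,numpy as np
a=cv2.imread("pics/scene0.png")[90:300,200:480];b=cv2.imread("pics/top0.png")[170:380,60:340]
cv2.imwrite("pics/v1.png",np.vstack([cv2.resize(x,None,fx=1.4,fy=1.4,interpolation=2) for x in(a,b)]))
cv2.imwrite("pics/v0.png",cv2.imread("pics/scene0.png"))
```

```text
(no output)
```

View pics/scene0.png

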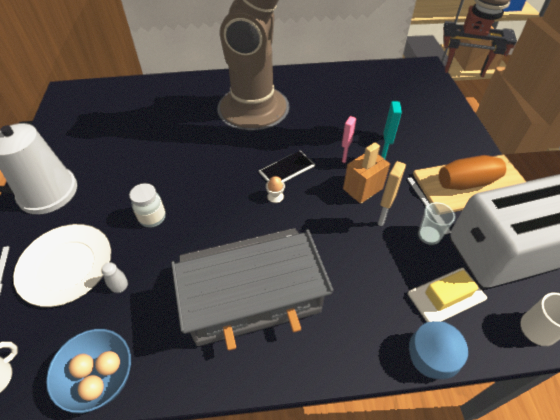

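View pics/v1.png

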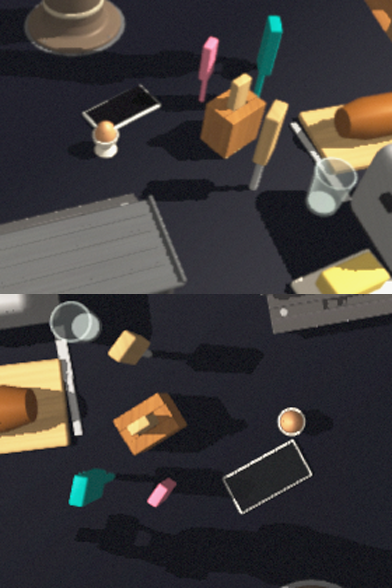

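The scene shows four prod-like things. Pink is at (348,135), turquoise at (391,125), and a large pale one stands free at (392,188). The small pale one sits in the brown stand at (371,155), and that is the one I want. The grill's front faces the robot. Next I measure the stand, prod and grill poses.

Run:
```python
from h import *
s=imaging.snapshot("top"); W=cloud(s); s2=imaging.snapshot("scene"); W2=cloud(s2)
def rect(P,n):
    r=cv2.minAreaRect((P[:,:2]*1000).astype(np.float32)); print(n,len(P),np.round(r[0],1),np.round(r[1],1),round(r[2],1),"z",np.round(np.median(P[:,2]),4))
for nm,w in(("top",W),("scene",W2)):
    box=lambda x0,x1,y0,y1,z0,z1:w[(w[...,0]>x0)&(w[...,0]<x1)&(w[...,1]>y0)&(w[...,1]<y1)&(w[...,2]>z0)&(w[...,2]<z1)]
    rect(box(.35,.48,.2,.34,.095,.107),nm+" standtop")
    rect(box(.35,.48,.2,.34,.153,.17),nm+" prodtop")
    rect(box(.35,.48,.2,.34,.115,.17),nm+" prod")
    rect(box(.5,1,-.3,.2,.11,.145),nm+" hotplate")
    rect(box(.45,1,-.3,.2,.04,.145),nm+" grill")
    P=box(.5,.72,-.3,.2,.045,.105)
    # panel plane ransac-ish
    rng=np.random.default_rng(0);best=0
    for _ in range(600):
        a=P[rng.choice(len(P),3,False)];n=np.cross(a[1]-a[0],a[2]-a[0]);l=np.linalg.norm(n)
        if l<1e-6: continue
        n/=l
        if n[2]<0:n=-n
        if n[2]<.7: continue
        i=abs((P-a[0])@n)<.0015
        if i.sum()>best:best=i.sum();I=i
    Q=P[I];c=Q.mean(0);n=np.linalg.svd(Q-c,full_matrices=False)[2][2];n*=np.sign(n[2]);print("panel",len(Q),c.round(4),n.round(3),"tilt",np.degrees(np.arccos(n[2])).round(1),"yaw of -n",np.degrees(np.arctan2(-n[1],-n[0])).round(1))
    dd=(P-c)@n; g=P[(dd<-.005)&(dd>-.012)]; 
    if len(g)>5: rect(g,"groove")
    rect(Q,"panelrect")
```

```text
top standtop 906 [410.5 282.2] [71.9 91. ] 32.2 z 0.1007
top prodtop 131 [409.9 282. ] [19.  37.2] 35.0 z 0.1602
top prod 172 [410.  281.6] [19.3 37.9] 35.0 z 0.1593
top hotplate 8041 [731.4 -47.3] [156.4 300.3] 9.7 z 0.1304
top grill 11525 [673.4 -93.7] [444.1 412.3] 0.0 z 0.129
panel 1380 [ 0.6256 -0.0641  0.0803] [-0.475 -0.08   0.876] tilt 28.8 yaw of -n 9.5
groove 219 [629.1 -68.6] [ 61.3 274.8] 10.9 z 0.0723
panelrect 1380 [626. -65.] [ 65.4 278.5] 9.9 z 0.0801
scene standtop 510 [412.  285.7] [72.8 94.2] 31.6 z 0.0997
scene prodtop 87 [412.5 285.1] [18.  34.9] 33.4 z 0.1594
scene prod 229 [413.  284.8] [20.2 36.8] 30.2 z 0.1457
scene hotplate 10267 [731.9 -44.1] [156.8 301.2] 10.0 z 0.1288
scene grill 13164 [674.9 -92.7] [414.3 449.7] 90.0 z 0.1283
panel 718 [ 0.6094 -0.0707  0.0693] [-0.47  -0.083  0.879] tilt 28.5 yaw of -n 10.0
panelrect 718 [608.2 -65. ] [ 32.8 278. ] 10.2 z 0.0694
```

```bash
cat >> h.py <<'E'
def plan(p,xd,yd):
    """TCP target position (m), tool x dir, tool y dir -> offset mm, total twist in units"""
    st=manip.get_state(); x=np.array(xd,float);x/=np.linalg.norm(x);y=np.array(yd,float);y-=x*(x@y);y/=np.linalg.norm(y)
    C=R.from_rotvec(st["eef_rot"]); T=R.from_matrix(np.stack([x,y,np.cross(x,y)],1))
    tw=np.degrees((T*C.inv()).as_rotvec())/6
    print("t",round(float(st["t"]),2),"pos",np.round(st["ee_pos"],4),"off",np.round((np.array(p)-st["ee_pos"])*1000,1),"twist",tw.round(2),"toolx",C.as_matrix()[:,0].round(3),"tooly",C.as_matrix()[:,1].round(3),"\n q",np.round(st["joint_positions"],2),"F",np.round(st["force"],1),"w",round(float(st["width"]),3))
E
python3 - <<'E'
from h import *
a=np.radians(33); 
plan([.411,.283,.25],[0,0,-1],[np.cos(a),np.sin(a),0]); plan([.411,.283,.25],[0,0,-1],[-np.cos(a),-np.sin(a),0])
s=imaging.snapshot("top"); w=cloud(s)
m=(w[...,0]>.47)&(w[...,0]<.62)&(w[...,1]>.22)&(w[...,1]<.36)&(w[...,2]>.05); P=w[m]
print(P.min(0),P.max(0)); d=np.array([np.cos(a),np.sin(a)])
q=(P[:,:2]-[.411,.283]); print("along",(q@d).min(),(q@d).max(),"perp",(q@[-d[1],d[0]]).min(),(q@[-d[1],d[0]]).max())
H=P[P[:,2]>.17];q=(H[:,:2]-[.411,.283]); print("high along",(q@d).min(),"perp",(q@[-d[1],d[0]]).min(),(q@[-d[1],d[0]]).max())
E
```

```text
t 1.3 pos [0.2048 0.5905 0.2227] off [ 206.2 -307.5   27.3] twist [-0.    0.   -6.31] toolx [ 0.  0. -1.] tooly [0.328 0.945 0.   ] 
 q [-1.31  0.41 -0.01  1.6   0.01  1.13 -0.08] F [-0.1  0.   0.2] w 1.003
t 1.3 pos [0.2048 0.5905 0.2227] off [ 206.2 -307.5   27.3] twist [-0.   -0.   23.69] toolx [ 0.  0. -1.] tooly [0.328 0.945 0.   ] 
 q [-1.31  0.41 -0.01  1.6   0.01  1.13 -0.08] F [-0.1  0.   0.2] w 1.003
[0.5130874  0.27701587 0.05058683] [0.56217305 0.32019457 0.21355973]
along 0.09649200905375442 0.13200794082561276 perp -0.08065613784864287 -0.029707588084252542
high along 0.09649200905375442 perp -0.08065566663339419 -0.029707588084252542
```

>>> {"method": "send_rows", "body": {
  "offset": [
    [15,-22,15],
    [20,-30,12],
    [21,-31,10],
    [21,-31,5],
    [22,-33,3],
    [22,-33,2],
    [22,-33,0],
    [22,-33,0],
    [21,-31,0],
    [20,-30,0]
  ],
  "twist": [
    [-0.14,-0.09,-0.63],
    [-0.14,-0.09,-0.63],
    [-0.14,-0.09,-0.63],
    [-0.14,-0.09,-0.63],
    [-0.14,-0.09,-0.63],
    [-0.14,-0.09,-0.63],
    [-0.14,-0.09,-0.63],
    [-0.14,-0.09,-0.63],
    [-0.14,-0.09,-0.63],
    [-0.14,-0.09,-0.63]
  ],
  "grip": [0,0,0,0,0,0,0,0,0,0]
}}

```text
t: 2.18
ee_pos: [0.4095, 0.2757, 0.2716]
eef_rot: [0.671, 1.306, -0.873]
force: [0.8, -0.5, -0.5]
width: 0.999
```

Run:
```python
from h import *
plan([.4128,.2802,.23],[.0946,-.1456,-.985],[.839,.545,0])
s=imaging.snapshot("wrist"); w=cloud(s); save(s,"w1.png")
def rect(P,n):
    r=cv2.minAreaRect((P[:,:2]*1000).astype(np.float32)); print(n,len(P),np.round(r[0],1),np.round(r[1],1),round(r[2],1),np.round(np.median(P[:,2]),4))
b=lambda z0,z1:w[(abs(w[...,0]-.411)<.06)&(abs(w[...,1]-.283)<.06)&(w[...,2]>z0)&(w[...,2]<z1)]
rect(b(.095,.107),"stand"); rect(b(.154,.168),"prodtop")
```

```text
t 2.18 pos [0.4095 0.2757 0.2716] off [  3.3   4.5 -41.6] twist [ 0.18 -0.51  0.19] toolx [ 0.039 -0.165 -0.986] tooly [ 0.848  0.528 -0.055] 
 q [-1.03  0.19  0.27  1.81  0.1   1.24 -0.23] F [ 0.8 -0.5 -0.5] w 0.999
stand 5592 [411.  284.9] [70. 90.] 32.2 0.0994
prodtop 1044 [410.5 285.7] [18.  35.4] 32.3 0.1592
```

View pics/w1.png

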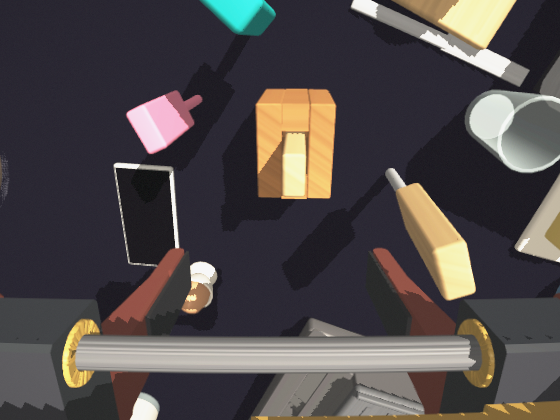

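The wrist view shows the small pale prod in the stand at (293,165), pink at (165,120) and the big pale one at (435,240). The choice is confirmed, so I align and descend.

>>> {"method": "send_rows", "body": {
  "offset": [
    [1,2,-10],
    [2,4,-20],
    [0,0,-15]
  ],
  "twist": [
    [0.18,-0.5,0.3],
    [0,0,0],
    [0,0,0]
  ],
  "grip": [0,0,0]
}}

```text
t: 2.48
ee_pos: [0.4214, 0.272, 0.2296]
eef_rot: [0.703, 1.262, -0.825]
force: [-0.7, -0.3, -0.8]
width: 1.0
```

Run:
```python
from h import *
plan([.4128,.2817,.1083],[.0926,-.1469,-.985],[.846,.533,0])
```

```text
t 2.48 pos [0.4214 0.272  0.2296] off [  -8.6    9.7 -121.3] twist [-0.03  0.09 -0.03] toolx [ 0.103 -0.143 -0.984] tooly [0.844 0.536 0.01 ] 
 q [-1.03  0.2   0.27  1.9   0.14  1.08 -0.26] F [-0.7 -0.3 -0.8] w 1.0
```

>>> {"method": "send_rows", "body": {
  "offset": [
    [-8,9,0],
    [0,0,0]
  ],
  "twist": [
    [0,0,0],
    [0,0,0]
  ],
  "grip": [0,0]
}}

```text
t: 2.65
ee_pos: [0.4123, 0.2799, 0.2271]
eef_rot: [0.701, 1.262, -0.828]
force: [0.0, 0.9, 0.1]
width: 1.001
```

Run:
```python
from h import *
plan([.4128,.2817,.1083],[.0926,-.1469,-.985],[.846,.533,0])
```

```text
t 2.65 pos [0.4123 0.2799 0.2271] off [   0.5    1.8 -118.8] twist [-0.01  0.07 -0.02] toolx [ 0.1   -0.146 -0.984] tooly [0.845 0.535 0.007] 
 q [-1.05  0.2   0.26  1.91  0.14  1.08 -0.29] F [0.  0.9 0.1] w 1.001
```

>>> {"method": "send_rows", "body": {
  "offset": [
    [0.5,1.5,-20],
    [0,0,-30],
    [0,0,-30],
    [0,0,-20],
    [0,0,0]
  ],
  "twist": [
    [0,0.07,0],
    [0,0,0],
    [0,0,0],
    [0,0,0],
    [0,0,0]
  ],
  "grip": [0,0,0,0,0]
}}

```text
t: 3.07
ee_pos: [0.4149, 0.2834, 0.1269]
eef_rot: [0.703, 1.269, -0.822]
force: [-0.3, 0.2, -0.5]
width: 0.999
```

Run:
```python
from h import *
plan([.4128,.2817,.1083],[.0926,-.1469,-.985],[.846,.533,0])
```

```text
t 3.07 pos [0.4149 0.2834 0.1269] off [ -2.1  -1.7 -18.6] twist [-0.07  0.05 -0.06] toolx [ 0.099 -0.139 -0.985] tooly [0.843 0.538 0.008] 
 q [-1.02  0.33  0.26  2.01  0.12  0.85 -0.29] F [-0.3  0.2 -0.5] w 0.999
```

>>> {"method": "send_rows", "body": {
  "offset": [
    [-2,-1.7,-12],
    [0,0,-6.5],
    [0,0,0],
    [0,0,0]
  ],
  "twist": [
    [-0.05,0.05,0],
    [0,0,0],
    [0,0,0],
    [0,0,0]
  ],
  "grip": [0,0,60,140],
  "grip_force": 45
}}

```text
t: 3.4
ee_pos: [0.4142, 0.2823, 0.1093]
eef_rot: [0.698, 1.27, -0.826]
force: [0.1, 0.5, -0.1]
width: 0.886
```

Run:
```python
from h import *
plan([.4128,.2817,.1083],[.0926,-.1469,-.985],[.846,.533,0])
s=imaging.snapshot("wrist"); save(s,"w2.png")
```

```text
t 3.4 pos [0.4142 0.2823 0.1093] off [-1.4 -0.6 -1. ] twist [-0.03  0.01 -0.07] toolx [ 0.095 -0.143 -0.985] tooly [0.842 0.539 0.002] 
 q [-1.02  0.36  0.25  2.02  0.11  0.81 -0.29] F [ 0.1  0.5 -0.1] w 0.886
```

View pics/w2.png

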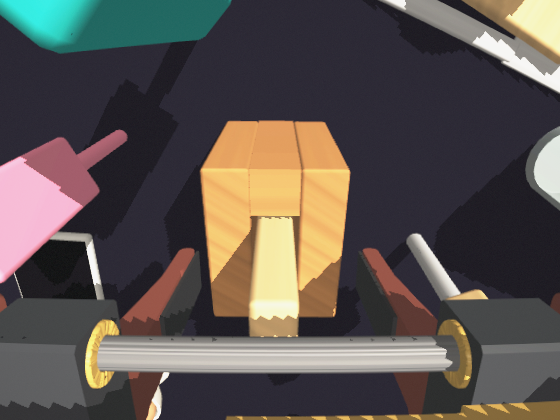

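The fingers straddle the handle centrally (handle at about x=275, fingers at 180 and 380). Closing now.

>>> {"method": "send_rows", "body": {
  "offset": [
    [-0.7,0,-0.5],
    [0,0,0],
    [0,0,0],
    [0,0,0],
    [0,0,0],
    [0,0,0],
    [0,0,0],
    [0,0,0]
  ],
  "twist": [
    [0,0,0],
    [0,0,0],
    [0,0,0],
    [0,0,0],
    [0,0,0],
    [0,0,0],
    [0,0,0],
    [0,0,0]
  ],
  "grip": [255,255,255,255,255,255,255,255]
}}

```text
t: 4.12
ee_pos: [0.4149, 0.2839, 0.1121]
eef_rot: [0.703, 1.269, -0.822]
force: [1.3, 0.9, 0.6]
width: 0.235
```

>>> {"method": "send_rows", "body": {
  "offset": [
    [0,0,0],
    [0,0,0],
    [0,0,0],
    [0,0,20],
    [0,0,35],
    [0,0,40],
    [0,0,30]
  ],
  "twist": [
    [0,0,0],
    [0,0,0],
    [0,0,0],
    [0,0,0],
    [0,0,0],
    [0,0,0],
    [0,0,0]
  ],
  "grip": [255,255,255,255,255,255,255]
}}

```text
t: 4.7
ee_pos: [0.4104, 0.2796, 0.2339]
eef_rot: [0.689, 1.273, -0.834]
force: [0.4, 0.4, -1.2]
width: 0.203
```

Run:
```python
from h import *
plan([.4128,.2817,.28],[.0926,-.1469,-.985],[.846,.533,0])
s=imaging.snapshot("top"); w=cloud(s)
P=w[(abs(w[...,0]-.41)<.08)&(abs(w[...,1]-.285)<.08)&(w[...,2]>.11)&(w[...,2]<.2)]
print(len(P))
s=imaging.snapshot("scene"); w=cloud(s)
d=outline_of("prod_grip",s)
for k in d:
    P=w[k["mask"]];P=P[~np.isnan(P[:,0])]; print(round(k["p"],2),np.median(P,0).round(3),P.min(0).round(3),P.max(0).round(3))
save(s,"s2.png",(300,60,500,230),3)
```

```text
t 4.7 pos [0.4104 0.2796 0.2339] off [ 2.4  2.1 46.1] twist [ 0.05 -0.06 -0.07] toolx [ 0.088 -0.151 -0.985] tooly [ 0.842  0.539 -0.008] 
 q [-1.05  0.2   0.27  1.89  0.13  1.11 -0.28] F [ 0.4  0.4 -1.2] w 0.203
7
0.88 [0.332 0.362 0.148] [0.131 0.301 0.001] [0.423 0.477 0.246]
0.69 [0.311 0.248 0.121] [0.289 0.237 0.046] [0.319 0.265 0.158]
0.64 [0.419 0.277 0.236] [ 0.222  0.265 -0.   ] [0.429 0.371 0.298]
0.62 [0.553 0.295 0.162] [ 0.339  0.28  -0.003] [0.564 0.393 0.211]
```

View pics/s2.png

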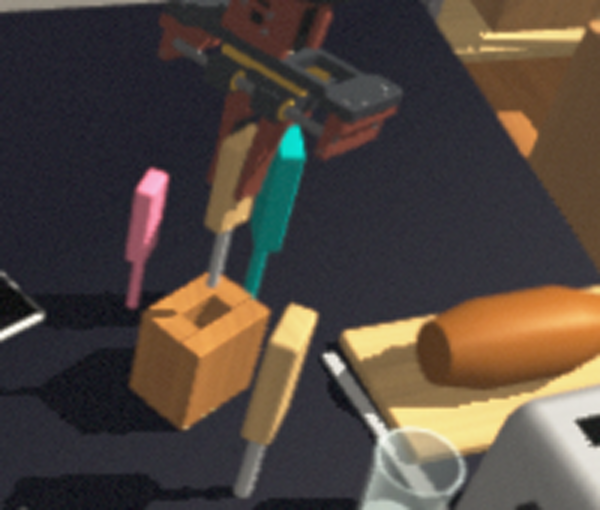

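```bash
cat >> h.py <<'E'
yaw=np.radians(9.8); gx=np.array([np.cos(yaw),np.sin(yaw),0]); gy=np.array([-np.sin(yaw),np.cos(yaw),0]); zz=np.array([0,0,1.])
a=np.radians(28); n=-np.sin(a)*gx+np.cos(a)*zz; px=np.cos(a)*gx+np.sin(a)*zz; G=np.array([.6301,-.0632,.072])
Rc=R.from_rotvec([.703,1.269,-.822]).as_matrix(); ptool=Rc.T@[0,0,-1.]   # prod direction (to tip) in tool frame
L=.1257; tiptool=np.array([-.019,0,0])+L*ptool
def tip():
    st=manip.get_state(); C=R.from_rotvec(st["eef_rot"]).as_matrix(); t=np.array(st["ee_pos"])+C@tiptool; d=C@ptool
    r=t-G; print("t",round(float(st["t"]),2),"tip in panel mm",np.round([1e3*r@px,1e3*r@gy,1e3*r@n],1),"prod tilt deg: about gy",np.degrees(np.arcsin(-d@px)).round(1),"along gy",np.degrees(np.arcsin(-d@gy)).round(1),"| F panel",np.round([st["force"]@px,st["force"]@gy,st["force"]@n],1),"M",np.round(st["wrist_torque"],2),"w",round(float(st["width"]),3),"q",np.round(st["joint_positions"],2)); return t
def toward(x,y,z,d=None):
    """tip target in panel frame (mm), tool jaw dir near gy, prod along -n"""
    t=G+(x*px+y*gy+z*n)/1e3; st=manip.get_state(); C=R.from_rotvec(st["eef_rot"])
    A=np.stack([ptool,[0,1,0],np.cross(ptool,[0,1,0])],1)
    jy=gy if d is None else d
    B=np.stack([-n,jy,np.cross(-n,jy)],1); T=B@np.linalg.inv(A); U,_,V=np.linalg.svd(T);T=U@V
    print("off",np.round((t-T@tiptool-st["ee_pos"])*1e3,1),"twist",(np.degrees((R.from_matrix(T)*C.inv()).as_rotvec())/6).round(2),"TCP",(t-T@tiptool).round(3))
E
python3 - <<'E'
from h import *
print(ptool.round(3)); tip(); toward(0,-26,40); toward(0,0,40,-gy)
for c in("top","scene"):
    s=imaging.snapshot(c); w=cloud(s)-G; X,Y,Z=w@px*1e3,w@gy*1e3,w@n*1e3
    m=(abs(X)<30)&(abs(Y)<110)&(abs(Z-8)<3); print(c,"panel z",np.nanmedian(Z[m]))
    for y in range(-54,56,6):
        k=(abs(X)<9)&(abs(Y-y)<3); print(y,np.sort(Z[k]).round(0).astype(int)[:8],end="; ")
    k=(Z<5)&(Z>-25)&(abs(X)<20)&(abs(Y)<60); print(k.sum(), [np.round(np.percentile(q[k],[2,50,98]),1) for q in(X,Y)] if k.sum() else "")
E
```

```text
[ 0.985 -0.008 -0.17 ]
t 4.85 tip in panel mm [-115.2  378.3  123.2] prod tilt deg: about gy 28.5 along gy 0.4 | F panel [-1.7  0.  -1.2] M [ 0.1   0.1  -0.01] w 0.209 q [-1.05  0.2   0.27  1.89  0.13  1.1  -0.28]
off [ 158.  -380.2  -30.4] twist [-1.91 -4.52 10.98] TCP [ 0.569 -0.099  0.203]
off [ 148.2 -356.7  -33.5] twist [  5.03  -2.31 -18.38] TCP [ 0.559 -0.076  0.2  ]
top panel z 8.643523113726502
-54 [7 8 8 8 8 8 8 9]; -48 [-2  1  1  2  2  3  3  4]; -42 [-3 -2  0  0  1  1  1  1]; -36 [-2 -1 -1 -1 -1  0  0  0]; -30 [-2 -1 -1  0  1  1  1  3]; -24 [-4 -3 -3 -2 -2  0  1  1]; -18 [-5 -2  0  0  1  1  1  1]; -12 [-2 -1 -1  1  2  2  4  4]; -6 [-2 -1  0  1  1  2  2  2]; 0 [-16 -10  -8  -7  -7  -7  -6  -6]; 6 [-11 -10  -9  -9  -9  -9  -8  -8]; 12 [-12 -10  -8  -8  -8  -7  -6  -6]; 18 [-5 -4 -1  0  0  0  0  1]; 24 [-7  0  0  0  0  1  1  2]; 30 [-2 -2 -1 -1 -1  1  1  1]; 36 [-4 -1  0  1  1  1  1  2]; 42 [-1  0  0  1  2  3  4  5]; 48 [6 7 7 8 8 9 9 9]; 54 [5 8 8 8 8 9 9 9]; 263 [array([-12. ,  -1.8,  18.5]), array([-46.6,  -2. ,  42.3])]
scene panel z 7.8192356705007455
-54 [7 8]; -48 [6 9 9]; -42 [9]; -36 [7]; -30 [5]; -24 []; -18 []; -12 [5]; -6 []; 0 []; 6 [8]; 12 []; 18 []; 24 []; 30 [6]; 36 []; 42 [7]; 48 [8 9]; 54 [8 8 8]; 24 [array([-13.2, -11.4,  -9.1]), array([-33.2,   2.5,  45.2])]
```

Depth shows the hole near groove y = +6 mm. Carrying the prod to just above the groove.

>>> {"method": "send_rows", "body": {
  "offset": [
    [5,-15,10],
    [10,-28,10],
    [11,-30,5],
    [11,-30,0],
    [11,-30,0],
    [12,-30,0],
    [12,-30,0],
    [12,-30,0],
    [12,-30,0],
    [10,-25,0]
  ],
  "twist": [
    [-0.14,-0.32,0.8],
    [-0.14,-0.32,0.8],
    [-0.14,-0.32,0.8],
    [-0.14,-0.32,0.8],
    [-0.14,-0.32,0.8],
    [-0.14,-0.32,0.8],
    [-0.14,-0.32,0.8],
    [-0.14,-0.32,0.8],
    [-0.14,-0.32,0.8],
    [-0.14,-0.32,0.8]
  ],
  "grip": [255,255,255,255,255,255,255,255,255,255]
}}

```text
t: 5.78
ee_pos: [0.5084, -0.0045, 0.2384]
eef_rot: [0.064, 1.038, -0.087]
force: [-0.4, -0.2, -1.2]
width: 0.202
```

Run:
```python
from h import *
tip(); toward(0,-12,40)
```

```text
t 5.78 tip in panel mm [-36.9  69.3  93.4] prod tilt deg: about gy 8.0 along gy 5.3 | F panel [-0.9 -0.1 -0.8] M [ 0.1   0.65 -0.03] w 0.202 q [-0.81 -0.14  0.59  2.31  0.5   0.48  0.86]
off [ 58.5 -81.2 -35.1] twist [-0.04 -1.23  2.62] TCP [ 0.567 -0.086  0.203]
```

>>> {"method": "send_rows", "body": {
  "offset": [
    [14,-20,-4],
    [15,-22,-8],
    [15,-22,-10],
    [14,-17,-10],
    [0,0,0]
  ],
  "twist": [
    [0,-0.3,0.7],
    [0,-0.3,0.7],
    [0,-0.3,0.7],
    [0,-0.3,0.5],
    [0,0,0]
  ],
  "grip": [255,255,255,255,255]
}}

```text
t: 6.2
ee_pos: [0.5348, -0.0516, 0.2146]
eef_rot: [-0.003, 0.989, 0.062]
force: [-0.1, 0.8, -1.6]
width: 0.206
```

Run:
```python
from h import *
tip(); toward(0,-12,25)
s=imaging.snapshot("wrist"); save(s,"w3.png")
```

```text
t 6.2 tip in panel mm [-25.8  24.6  62.7] prod tilt deg: about gy 4.5 along gy 1.8 | F panel [-0.7  0.8 -1.5] M [-0.05  0.71  0.02] w 0.206 q [-1.15 -0.13  1.18  2.34  0.13  0.28  1.57]
off [ 39.  -32.9 -24.6] twist [-0.13 -0.76  1.13] TCP [ 0.574 -0.084  0.19 ]
```

View pics/w3.png

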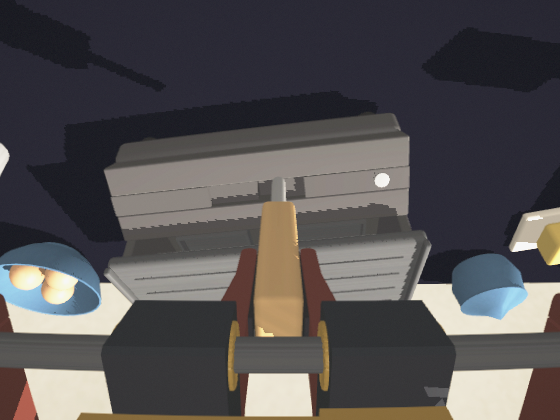

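The wrist is near the q6 and q3 limits with this jaw direction. I'll swing the tool half a turn about the prod's axis, which gives a less tilted tool. The view shows the hole as the dark patch at about (275,188) and the flag at (382,180).

>>> {"method": "send_rows", "body": {
  "offset": [
    [0,0,2],
    [0,0,2],
    [0,0,0],
    [0,0,0],
    [0,0,0],
    [0,0,0],
    [0,0,0],
    [0,0,0],
    [0,0,0],
    [0,0,0]
  ],
  "twist": [
    [0.51,0.09,-1],
    [0.51,0.09,-1],
    [0.51,0.09,-1],
    [0.51,0.09,-1],
    [0.51,0.09,-1],
    [0.51,0.09,-1],
    [0.51,0.09,-1],
    [0.51,0.09,-1],
    [0.51,0.09,-1],
    [0.51,0.09,-1]
  ],
  "grip": [255,255,255,255,255,255,255,255,255,255]
}}

```text
t: 7.08
ee_pos: [0.5233, -0.0301, 0.2071]
eef_rot: [1.035, 0.962, -0.661]
force: [0.4, -0.0, -1.4]
width: 0.204
```

Run:
```python
from h import *
tip(); toward(0,-12,40,-gy)
```

```text
t 7.08 tip in panel mm [-34.4  61.3  60. ] prod tilt deg: about gy 4.8 along gy -4.0 | F panel [-0.3 -0.1 -1.5] M [-0.01  0.58 -0.06] w 0.204 q [-0.8  -0.02  0.74  2.28  0.13  0.42  0.23]
off [ 38.2 -57.7  -6.8] twist [  6.97   1.27 -15.81] TCP [ 0.561 -0.088  0.2  ]
```

>>> {"method": "send_rows", "body": {
  "offset": [
    [1,-3,2],
    [1,-3,2],
    [2,-4,1],
    [2,-4,0],
    [2,-4,0],
    [2,-4,0],
    [2,-4,0],
    [2,-4,0],
    [2,-4,0],
    [2,-4,0]
  ],
  "twist": [
    [0.46,0.09,-1],
    [0.46,0.09,-1],
    [0.46,0.09,-1],
    [0.46,0.09,-1],
    [0.46,0.09,-1],
    [0.46,0.09,-1],
    [0.46,0.09,-1],
    [0.46,0.09,-1],
    [0.46,0.09,-1],
    [0.46,0.09,-1]
  ],
  "grip": [255,255,255,255,255,255,255,255,255,255]
}}

```text
t: 7.92
ee_pos: [0.5302, -0.0515, 0.1976]
eef_rot: [2.002, 0.619, -1.431]
force: [-0.3, 0.1, -1.8]
width: 0.202
```

Run:
```python
from h import *
tip(); toward(0,-12,40,-gy)
```

```text
t 7.92 tip in panel mm [-27.4  39.2  49.7] prod tilt deg: about gy 2.0 along gy -4.7 | F panel [-1.1  0.1 -1.4] M [-0.11  0.51  0.01] w 0.202 q [-0.72  0.12  0.84  2.15 -0.27  0.61 -0.5 ]
off [ 31.2 -36.3   2.6] twist [ 1.98  0.26 -5.5 ] TCP [ 0.561 -0.088  0.2  ]
```

>>> {"method": "send_rows", "body": {
  "offset": [
    [5,-7,3],
    [5,-7,3],
    [6,-7,1],
    [6,-7,0],
    [5,-5,0],
    [5,-4,0],
    [0,0,0]
  ],
  "twist": [
    [0.33,0.05,-0.95],
    [0.33,0.05,-0.95],
    [0.33,0.05,-0.95],
    [0.33,0.05,-0.95],
    [0.33,0.05,-0.9],
    [0.33,0.05,-0.8],
    [0,0,0]
  ],
  "grip": [255,255,255,255,255,255,255]
}}

```text
t: 8.5
ee_pos: [0.5551, -0.0784, 0.1905]
eef_rot: [2.452, 0.196, -1.849]
force: [-0.1, 0.3, -1.1]
width: 0.205
```

Run:
```python
from h import *
tip(); toward(0,-12,25,-gy)
```

```text
t 8.5 tip in panel mm [-12.6  -0.3  33.5] prod tilt deg: about gy 2.1 along gy -1.0 | F panel [-0.5  0.3 -0.9] M [-0.12  0.51 -0.04] w 0.205 q [-0.65  0.26  0.92  2.06 -0.51  0.72 -0.86]
off [13.2 -8.2 -3.5] twist [-0.22 -0.4   0.27] TCP [ 0.568 -0.087  0.187]
```

>>> {"method": "send_rows", "body": {
  "offset": [
    [7,-5,0],
    [6,-3,0],
    [0,0,0]
  ],
  "twist": [
    [-0.2,-0.4,0.27],
    [0,0,0],
    [0,0,0]
  ],
  "grip": [255,255,255]
}}

```text
t: 8.75
ee_pos: [0.5654, -0.0828, 0.1852]
eef_rot: [2.443, 0.216, -1.79]
force: [0.4, 0.1, -1.0]
width: 0.204
```

Run:
```python
from h import *
tip(); toward(0,-12,12,-gy)
s=imaging.snapshot("wrist"); w=cloud(s)-G; X,Y,Z=w@px*1e3,w@gy*1e3,w@n*1e3
k=(abs(X)<35)&(abs(Y)<60)&(Z<5)&(Z>-25); print(k.sum(),[np.percentile(q[k],[2,50,98]).round(1) for q in(X,Y,Z)])
for y in range(-50,54,4):
    k=(abs(X-3)<7)&(abs(Y-y)<2); print(y,np.round(np.percentile(Z[k],[5,30,60])) if k.sum() else "",end=";")
k=(abs(X)<20)&(abs(Y-(-12))<25)&(Z>15)&(Z<90)
for z in range(15,90,10):
    j=k&(abs(Z-z)<5); print("\nshaft",z,j.sum(), np.round([np.median(X[j]),np.median(Y[j]),X[j].min(),X[j].max(),Y[j].min(),Y[j].max()],1) if j.sum() else "",end="")
save(s,"w4.png")
```

```text
t 8.75 tip in panel mm [-4.2 -7.  24.4] prod tilt deg: about gy 0.7 along gy -0.6 | F panel [-0.1  0.  -1.1] M [-0.05  0.49 -0.02] w 0.204 q [-0.63  0.27  0.89  2.07 -0.54  0.68 -0.79]
off [ 9.  -2.8 -9.6] twist [-0.   -0.11 -0.08] TCP [ 0.574 -0.086  0.176]
2524 [array([-11.7,  -3.6,   6.1]), array([-43.9,   1.4,  44.2]), array([-9.7, -0. ,  4. ])]
-50 [6. 8. 8.];-46 [0. 5. 8.];-42 [-1. -0.  0.];-38 [-1. -0.  0.];-34 [-1. -0.  0.];-30 [-1. -0.  0.];-26 [ -1.   1. 141.];-22 [ -1. 131. 144.];-18 [  0. 152. 186.];-14 [ -0. 177. 178.];-10 [ -0.  50. 178.];-6 [ -0.  48. 178.];-2 [ -0. 177. 178.];2 [ -8. 152. 186.];6 [ -9. 135. 145.];10 [ -9.   8. 144.];14 [-10.  -9.  -9.];18 [-11.  -8.  -0.];22 [-1. -0.  0.];26 [-1. -0.  0.];30 [-1. -0.  0.];34 [-1. -0.  0.];38 [-1. -0.  0.];42 [-1. -0.  0.];46 [-0.  4.  8.];50 [7. 8. 8.];
shaft 15 0 
shaft 25 34 [  0.1  -7.9  -3.2   1.  -12.4  -3.4]
shaft 35 72 [  0.1  -8.6  -4.1   1.3 -13.1  -3.5]
shaft 45 78 [  0.2  -8.3  -3.9   1.4 -12.9  -3.7]
shaft 55 85 [  0.4  -7.9  -3.8   1.6 -12.7  -3.2]
shaft 65 58 [  0.8  -8.   -2.1   1.5 -12.6  -4. ]
shaft 75 0 
shaft 85 0
```

View pics/w4.png

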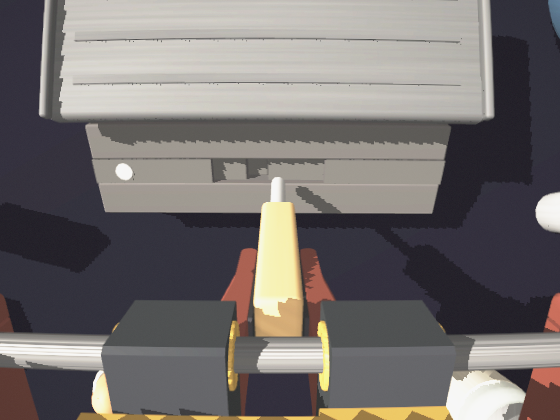

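>>> {"method": "send_rows", "body": {
  "offset": [
    [4,-2,-5],
    [4,-1,-5],
    [0,0,0]
  ],
  "twist": [
    [0,-0.1,-0.08],
    [0,0,0],
    [0,0,0]
  ],
  "grip": [255,255,255]
}}

```text
t: 9.05
ee_pos: [0.5718, -0.0835, 0.1732]
eef_rot: [2.451, 0.211, -1.787]
force: [-0.4, 0.4, -0.8]
width: 0.2
```

Run:
```python
from h import *
tip(); toward(-1.5,-10,2,-gy)
```

```text
t 9.05 tip in panel mm [-3.8 -9.  11. ] prod tilt deg: about gy 0.4 along gy -0.5 | F panel [-0.7  0.5 -0.5] M [-0.05  0.53  0.04] w 0.2 q [-0.6   0.3   0.87  2.07 -0.58  0.66 -0.76]
off [ 5.6  0.4 -7.2] twist [-0.02 -0.07 -0.03] TCP [ 0.577 -0.083  0.166]
```

>>> {"method": "send_rows", "body": {
  "offset": [
    [3,0,-3],
    [2.5,0,-3],
    [0,0,0]
  ],
  "twist": [
    [0,-0.07,0],
    [0,0,0],
    [0,0,0]
  ],
  "grip": [255,255,255]
}}

```text
t: 9.3
ee_pos: [0.5774, -0.0826, 0.1663]
eef_rot: [2.455, 0.213, -1.779]
force: [0.5, 0.4, -1.7]
width: 0.203
```

Run:
```python
from h import *
tip(); toward(-1.5,-10,0,-gy)
```

```text
t 9.3 tip in panel mm [-1.5 -9.   2.2] prod tilt deg: about gy 0.1 along gy -0.5 | F panel [-0.3  0.3 -1.7] M [-0.09  0.5  -0.02] w 0.203 q [-0.58  0.32  0.85  2.07 -0.61  0.64 -0.73]
off [ 0.9 -0.3 -2. ] twist [-0.03 -0.02 -0.04] TCP [ 0.578 -0.083  0.164]
```

>>> {"method": "send_rows", "body": {
  "offset": [
    [1,0,-2],
    [0.7,0,-1.4]
  ],
  "twist": [
    [0,0,0],
    [0,0,0]
  ],
  "grip": [255,255]
}}

```text
t: 9.47
ee_pos: [0.5787, -0.083, 0.1646]
eef_rot: [2.457, 0.216, -1.781]
force: [-26.7, 0.5, 43.2]
width: 0.204
```

Run:
```python
from h import *
tip()
```

```text
t 9.47 tip in panel mm [-1.1 -9.4  0.2] prod tilt deg: about gy 0.1 along gy -0.7 | F panel [-2.8  5.  50.5] M [1.14 3.58 0.66] w 0.204 q [-0.57  0.33  0.84  2.07 -0.62  0.65 -0.72]
```

Firm contact with the groove floor at z≈0. I ease off and slide along +y.

>>> {"method": "send_rows", "body": {
  "offset": [
    [-0.2,0,0.4],
    [-0.7,4,0],
    [-0.7,4,0]
  ],
  "twist": [
    [0,0,0],
    [0,0,0],
    [0,0,0]
  ],
  "grip": [255,255,255]
}}

```text
t: 9.72
ee_pos: [0.5771, -0.076, 0.1663]
eef_rot: [2.46, 0.214, -1.78]
force: [-0.4, -0.2, -1.2]
width: 0.201
```

Run:
```python
from h import *
tip()
```

```text
t 9.72 tip in panel mm [-0.4 -2.2  1.9] prod tilt deg: about gy -0.0 along gy -0.6 | F panel [-0.9 -0.1 -0.8] M [-0.12  0.61 -0.  ] w 0.201 q [-0.59  0.32  0.85  2.07 -0.61  0.64 -0.74]
```

>>> {"method": "send_rows", "body": {
  "offset": [
    [0.1,2,-1.4],
    [-0.4,2.5,-0.5],
    [-0.5,3,-0.3]
  ],
  "twist": [
    [0,0,0],
    [0,0,0],
    [0,0,0]
  ],
  "grip": [255,255,255]
}}

```text
t: 9.97
ee_pos: [0.577, -0.0717, 0.1652]
eef_rot: [2.462, 0.205, -1.776]
force: [-2.3, -4.2, 1.7]
width: 0.203
```

Run:
```python
from h import *
tip()
```

```text
t 9.97 tip in panel mm [-0.2  1.3  0.6] prod tilt deg: about gy -0.2 along gy -0.3 | F panel [-1.8 -3.7  2.9] M [-1.11  0.73 -0.43] w 0.203 q [-0.61  0.31  0.85  2.08 -0.61  0.63 -0.76]
```

Light contact (about 3 N). Continuing the slide.

>>> {"method": "send_rows", "body": {
  "offset": [
    [-0.6,4,-0.4],
    [-0.6,4,-0.4],
    [-0.2,2,-0.5]
  ],
  "twist": [
    [0,0,0],
    [0,0,0],
    [0,0,0]
  ],
  "grip": [255,255,255]
}}

```text
t: 10.22
ee_pos: [0.5759, -0.0629, 0.1641]
eef_rot: [2.463, 0.199, -1.774]
force: [-0.8, 0.1, -0.8]
width: 0.204
```

Run:
```python
from h import *
tip();toward(-1.5,10,-4,-gy)
```

```text
t 10.22 tip in panel mm [-0.1  9.8 -0.6] prod tilt deg: about gy -0.3 along gy -0.1 | F panel [-1.   0.3 -0.4] M [-0.09  0.52  0.01] w 0.204 q [-0.64  0.31  0.86  2.09 -0.6   0.61 -0.79]
off [ 0.8 -0.  -3.4] twist [0.   0.04 0.04] TCP [ 0.577 -0.063  0.161]
```

>>> {"method": "send_rows", "body": {
  "offset": [
    [0.7,0.1,-3],
    [1.4,0.2,-2.7],
    [1.4,0.2,-2.7]
  ],
  "twist": [
    [0,0,0],
    [0,0,0],
    [0,0,0]
  ],
  "grip": [255,255,255]
}}

```text
t: 10.47
ee_pos: [0.5794, -0.0592, 0.1546]
eef_rot: [2.461, 0.206, -1.774]
force: [-1.3, -2.8, 1.7]
width: 0.204
```

Run:
```python
from h import *
tip();toward(-1,9.5,-12,-gy)
```

```text
t 10.47 tip in panel mm [ -1.1  13.2 -10.9] prod tilt deg: about gy -0.2 along gy -0.3 | F panel [-0.7 -2.5  2.3] M [-0.75  0.67 -0.25] w 0.204 q [-0.62  0.33  0.83  2.09 -0.63  0.6  -0.76]
off [ 1.6 -3.5 -0.8] twist [-0.01  0.03  0.  ] TCP [ 0.581 -0.063  0.154]
```

The tip is in the hole (10.9 mm below the floor). Recentring in y and pushing.

>>> {"method": "send_rows", "body": {
  "offset": [
    [1.2,-2.5,-1.5],
    [1.4,0,-2.6],
    [1.4,0,-2.6]
  ],
  "twist": [
    [0,0,0],
    [0,0,0],
    [0,0,0]
  ],
  "grip": [255,255,255]
}}

```text
t: 10.72
ee_pos: [0.5836, -0.0603, 0.1468]
eef_rot: [2.46, 0.21, -1.775]
force: [-9.9, -0.1, 16.2]
width: 0.2
```

Run:
```python
from h import *
tip();toward(-1,9.5,-20,-gy)
```

```text
t 10.72 tip in panel mm [ -1.4  11.8 -19.6] prod tilt deg: about gy -0.1 along gy -0.4 | F panel [-1.1  1.5 18.9] M [0.18 1.68 0.19] w 0.2 q [-0.59  0.35  0.81  2.08 -0.66  0.59 -0.73]
off [ 1.  -1.8 -0. ] twist [-0.03  0.02 -0.02] TCP [ 0.585 -0.062  0.147]
```

>>> {"method": "send_rows", "body": {
  "offset": [
    [0.7,-0.8,-1.2],
    [0.7,0,-1.4],
    [0.7,0,-1.4]
  ],
  "twist": [
    [0,0,0],
    [0,0,0],
    [0,0,0]
  ],
  "grip": [255,255,255]
}}

```text
t: 10.97
ee_pos: [0.5841, -0.0614, 0.1464]
eef_rot: [2.465, 0.219, -1.781]
force: [-22.3, 0.7, 33.3]
width: 0.206
```

Run:
```python
from h import *
tip()
s=imaging.snapshot("wrist"); w=cloud(s)-G; X,Y,Z=w@px*1e3,w@gy*1e3,w@n*1e3
k=(abs(X)<30)&(abs(Y-115)<15)&(abs(Z-8)<20)
j=k&(Z>13); print("flag pts",k.sum(),j.sum(),np.median(Z[j]) if j.any() else "", "panel",np.median(Z[k&(Z<12)]), [np.median(q[j]) for q in(X,Y)] if j.any() else "")
```

```text
t 10.97 tip in panel mm [ -1.3  11.5 -20.1] prod tilt deg: about gy -0.2 along gy -0.9 | F panel [-3.6  4.4 39.7] M [1.02 3.1  0.7 ] w 0.206 q [-0.57  0.35  0.8   2.08 -0.67  0.6  -0.72]
flag pts 3345 412 20.303919509902244 panel 8.17539518986215 [np.float64(-0.04264787217982637), np.float64(113.75635829274565)]
```

The flag stands 12.1 mm proud, with a stop force of 40 N, so the reset is fully home. Withdrawing along the panel normal.

>>> {"method": "send_rows", "body": {
  "offset": [
    [-2,-0.3,4],
    [-5,-0.8,9],
    [-8,-1.3,15],
    [-12,-2,22],
    [-14,-2,26],
    [-10,5,20]
  ],
  "twist": [
    [0,0,0],
    [0,0,0],
    [0,0,0],
    [0,0,0],
    [0,0,0],
    [0,0,0]
  ],
  "grip": [255,255,255,255,255,255]
}}

```text
t: 11.52
ee_pos: [0.53, -0.0661, 0.24]
eef_rot: [2.458, 0.21, -1.793]
force: [-0.0, 0.4, -0.5]
width: 0.2
```

```bash
cat >> h.py <<'E'
def ret(x,y,zt,yawdeg=32.2):
    """tip above/in recess at (x,y), height zt, prod upright, jaw at yaw"""
    b=np.radians(yawdeg); jy=np.array([np.cos(b),np.sin(b),0]); st=manip.get_state(); C=R.from_rotvec(st["eef_rot"])
    A=np.stack([ptool,[0,1,0],np.cross(ptool,[0,1,0])],1); B=np.stack([-zz,jy,np.cross(-zz,jy)],1); U,_,V=np.linalg.svd(B@np.linalg.inv(A)); T=U@V
    t=np.array([x,y,zt]); t0=st["ee_pos"]+C.as_matrix()@tiptool; d=C.as_matrix()@ptool
    print("t",round(float(st["t"]),2),"tip",np.round(t0,4),"prod dir",d.round(3),"off",np.round((t-T@tiptool-st["ee_pos"])*1e3,1),"twist",(np.degrees((R.from_matrix(T)*C.inv()).as_rotvec())/6).round(2),"F",np.round(st["force"],1),"M",np.round(st["wrist_torque"],2),"q",np.round(st["joint_positions"],2),"w",round(float(st["width"]),3))
E
python3 - <<'E'
from h import *
tip(); ret(.411,.2845,.14)
s=imaging.snapshot("wrist"); w=cloud(s); o=manip.get_state(); C=R.from_rotvec(o["eef_rot"]).as_matrix()
P=(w-np.array(o["ee_pos"]))@C*1e3  # tool frame
for x in range(40,112,10):
    k=(abs(P[...,0]-x)<5)&(abs(P[...,1])<12)&(P[...,2]>-45)&(P[...,2]<30); p=P[k]; print(x,len(p),np.median(p,0).round(1) if len(p) else "",p[:,1].min().round(1) if len(p) else "",p[:,1].max().round(1) if len(p) else "",p[:,2].max().round(1) if len(p) else "",p[:,2].min().round(1) if len(p) else "",(tiptool*1e3-ptool*(tiptool[0]*1e3-x)/ptool[0]).round(1))
E
```

```text
t 11.52 tip in panel mm [-6.1 15.6 87.9] prod tilt deg: about gy 0.4 along gy -0.7 | F panel [-0.2  0.4 -0.5] M [-0.05  0.53  0.  ] w 0.2 q [-0.87  0.07  1.03  2.08 -0.24  0.74 -1.09]
t 11.52 tip [ 0.5815 -0.0558  0.1468] prod dir [ 0.455  0.091 -0.886] off [-116.8  348.2    6.9] twist [-5.    2.11 18.37] F [-0.   0.4 -0.5] M [-0.05  0.53  0.  ] q [-0.87  0.07  1.03  2.08 -0.24  0.74 -1.09] w 0.2
40 1 [ 35.2  -6.2 -24.6] -6.2 -6.2 -24.6 -24.6 [ 40.   -0.5 -10.2]
50 0      [ 50.   -0.6 -11.9]
60 9 [ 64.4   1.2 -17.3] -2.0 3.1 -17.1 -17.8 [ 60.   -0.7 -13.6]
70 77 [ 70.7   0.6 -17.6] -3.4 5.3 -15.7 -19.4 [ 70.   -0.7 -15.4]
80 83 [ 79.8   0.6 -19.2] -4.1 5.5 -14.0 -21.1 [ 80.   -0.8 -17.1]
90 75 [ 89.6   0.6 -20.9] -3.7 5.6 -17.3 -23.0 [ 90.   -0.9 -18.8]
100 69 [ 99.8   1.3 -22.7] -3.8 5.9 -18.4 -24.9 [100.   -1.  -20.5]
110 14 [105.8  -0.5 -23.7] -3.9 5.1 -20.0 -24.5 [110.   -1.1 -22.3]
```

>>> {"method": "send_rows", "body": {
  "offset": [
    [-6,12,8],
    [-6,16,8],
    [-6,17,8],
    [-6,18,6],
    [-6,18,4],
    [-6,18,0],
    [-6,18,0],
    [-6,18,0],
    [-6,18,0],
    [-6,18,0]
  ],
  "twist": [
    [-0.28,0.12,1],
    [-0.28,0.12,1],
    [-0.28,0.12,1],
    [-0.28,0.12,1],
    [-0.28,0.12,1],
    [-0.28,0.12,1],
    [-0.28,0.12,1],
    [-0.28,0.12,1],
    [-0.28,0.12,1],
    [-0.28,0.12,1]
  ],
  "grip": [255,255,255,255,255,255,255,255,255,255]
}}

```text
t: 12.4
ee_pos: [0.4686, 0.1109, 0.2795]
eef_rot: [1.495, 0.978, -1.305]
force: [0.3, -0.1, -1.3]
width: 0.205
```

Run:
```python
from h import *
ret(.411,.2845,.15)
```

```text
t 12.4 tip [0.4874 0.1322 0.1763] prod dir [ 0.169  0.17  -0.971] off [-55.3 171.1 -22.5] twist [-2.23  0.89  7.99] F [ 0.3 -0.1 -1.3] M [-0.04  0.2   0.03] q [-1.14 -0.    0.79  1.99  0.05  1.03 -0.66] w 0.205
```

>>> {"method": "send_rows", "body": {
  "offset": [
    [-6,18,0],
    [-6,19,0],
    [-6,20,0],
    [-6,20,0],
    [-6,20,0],
    [-6,20,0],
    [-6,20,0],
    [-6,18,0],
    [-3,8,0],
    [0,0,0]
  ],
  "twist": [
    [-0.28,0.11,1],
    [-0.28,0.11,1],
    [-0.28,0.11,1],
    [-0.28,0.11,1],
    [-0.28,0.11,1],
    [-0.28,0.11,1],
    [-0.28,0.11,1],
    [-0.2,0.1,0.7],
    [0,0,0],
    [0,0,0]
  ],
  "grip": [255,255,255,255,255,255,255,255,255,255]
}}

```text
t: 13.23
ee_pos: [0.4118, 0.2901, 0.2722]
eef_rot: [0.682, 1.289, -0.818]
force: [-0.1, -0.5, -1.9]
width: 0.205
```

Run:
```python
from h import *
ret(.411,.2845,.14)
```

```text
t 13.23 tip [0.4079 0.2923 0.1652] prod dir [-0.019 -0.004 -1.   ] off [  1.4  -8.  -25.2] twist [ 0.01 -0.15 -0.23] F [-0.1 -0.5 -1.9] M [0.15 0.09 0.01] q [-1.32  0.19  0.58  1.84  0.06  1.19 -0.18] w 0.205
```

>>> {"method": "send_rows", "body": {
  "offset": [
    [1.4,-5,0],
    [0.5,-3,0],
    [0,0,0]
  ],
  "twist": [
    [0,-0.15,-0.23],
    [0,0,0],
    [0,0,0]
  ],
  "grip": [255,255,255]
}}

```text
t: 13.48
ee_pos: [0.4143, 0.28, 0.2707]
eef_rot: [0.709, 1.267, -0.837]
force: [1.0, -0.3, -2.1]
width: 0.205
```

Run:
```python
from h import *
ret(.411,.2845,.13)
s=imaging.snapshot("wrist"); w=cloud(s); save(s,"w5.png")
b=np.radians(32.2); ex=np.array([np.cos(b),np.sin(b),0]); ey=np.array([-np.sin(b),np.cos(b),0]); o=np.array([.411,.2845,0])
X,Y,Z=(w-o)@ex*1e3,(w-o)@ey*1e3,w[...,2]*1e3
k=(abs(X)<60)&(abs(Y)<70)&(abs(Z-100)<4); print("standtop",k.sum(),[ (q[k].min().round(1),q[k].max().round(1)) for q in(X,Y)])
k=(abs(X)<30)&(abs(Y)<40)&(Z<94)&(Z>-5); print("recess inside",k.sum(),[np.percentile(q[k],[1,50,99]).round(1) for q in(X,Y,Z)])
for z in(165,175,185,195,205):
    k=(abs(X)<25)&(abs(Y)<40)&(abs(Z-z)<5); print("shaft",z,k.sum(),[ (q[k].min().round(1),q[k].max().round(1),np.median(q[k]).round(1)) for q in(X,Y)] if k.any() else "")
```

```text
t 13.48 tip [0.4121 0.2823 0.1637] prod dir [-0.004 -0.003 -1.   ] off [ -1.1   2.1 -33.7] twist [ 0.01 -0.    0.07] F [ 1.  -0.3 -2.1] M [0.06 0.12 0.01] q [-1.32  0.17  0.59  1.85  0.08  1.17 -0.21] w 0.205
standtop 5779 [(np.float64(-34.8), np.float64(35.4)), (np.float64(-44.2), np.float64(45.4))]
recess inside 1097 [array([-11.6,   0.4,  12.5]), array([-20.9,  -8.6,  15.4]), array([ 7.4, 74. , 93.3])]
shaft 165 44 [(np.float64(-3.4), np.float64(6.3), np.float64(1.1)), (np.float64(-2.5), np.float64(2.9), np.float64(1.7))]
shaft 175 67 [(np.float64(-3.3), np.float64(6.2), np.float64(1.8)), (np.float64(-2.3), np.float64(2.9), np.float64(1.7))]
shaft 185 75 [(np.float64(-3.2), np.float64(6.1), np.float64(1.1)), (np.float64(-1.7), np.float64(2.8), np.float64(1.7))]
shaft 195 86 [(np.float64(-3.8), np.float64(5.8), np.float64(1.0)), (np.float64(-2.8), np.float64(2.8), np.float64(1.8))]
shaft 205 58 [(np.float64(-3.0), np.float64(5.6), np.float64(1.0)), (np.float64(-0.1), np.float64(3.1), np.float64(2.2))]
```

View pics/w5.png

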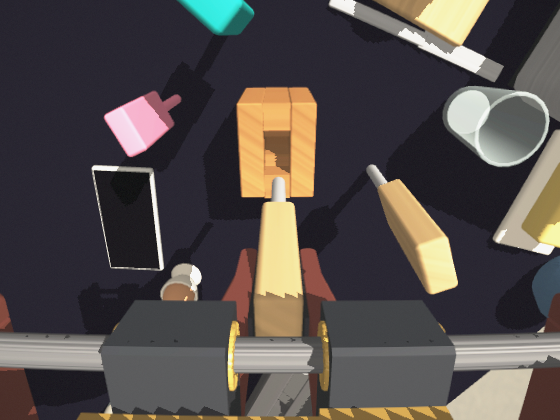

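The picture shows the shaft tip at (278,185) and the recess at (277,150). Camera measurement asks for a shift of about (-2.2, +1.7) mm.

>>> {"method": "send_rows", "body": {
  "offset": [
    [-2.2,1.7,-5],
    [0,0,-15],
    [0,0,-15],
    [0,0,0]
  ],
  "twist": [
    [0,0,0.07],
    [0,0,0],
    [0,0,0],
    [0,0,0]
  ],
  "grip": [255,255,255,255]
}}

```text
t: 13.87
ee_pos: [0.4132, 0.2802, 0.2352]
eef_rot: [0.711, 1.27, -0.832]
force: [-0.7, -0.3, -0.7]
width: 0.206
```

Run:
```python
from h import *
ret(.4099,.284,.01)
```

```text
t 13.87 tip [0.411  0.283  0.1282] prod dir [-0.003  0.002 -1.   ] off [  -1.     1.4 -118.2] twist [-0.04  0.    0.04] F [-0.7 -0.3 -0.7] M [0.11 0.12 0.04] q [-1.31  0.21  0.59  1.91  0.06  1.09 -0.2 ] w 0.206
```

>>> {"method": "send_rows", "body": {
  "offset": [
    [-1,1.2,-10],
    [0,0,-18],
    [0,0,-15],
    [0,0,0]
  ],
  "twist": [
    [0,0,0],
    [0,0,0],
    [0,0,0],
    [0,0,0]
  ],
  "grip": [255,255,255,255]
}}

```text
t: 14.2
ee_pos: [0.4127, 0.2815, 0.1911]
eef_rot: [0.715, 1.27, -0.831]
force: [-1.1, 0.4, -2.1]
width: 0.203
```

Run:
```python
from h import *
ret(.4099,.284,.01)
```

```text
t 14.2 tip [0.4106 0.2847 0.0842] prod dir [-0.002  0.005 -1.   ] off [ -0.5   0.1 -74.1] twist [-0.07  0.01  0.06] F [-1.1  0.4 -2.1] M [0.04 0.14 0.03] q [-1.29  0.26  0.58  1.96  0.03  0.98 -0.19] w 0.203
```

>>> {"method": "send_rows", "body": {
  "offset": [
    [-0.5,0,-15],
    [0,0,-16],
    [0,0,-8],
    [0,0,0]
  ],
  "twist": [
    [-0.07,0,0.06],
    [0,0,0],
    [0,0,0],
    [0,0,0]
  ],
  "grip": [255,255,255,255]
}}

```text
t: 14.53
ee_pos: [0.4132, 0.2824, 0.1528]
eef_rot: [0.707, 1.268, -0.828]
force: [-0.7, 0.3, -1.4]
width: 0.205
```

Run:
```python
from h import *
ret(.4099,.284,.01)
s=imaging.snapshot("wrist"); w=cloud(s)
b=np.radians(32.2); ex=np.array([np.cos(b),np.sin(b),0]); ey=np.array([-np.sin(b),np.cos(b),0]); o=np.array([.411,.2845,0])
X,Y,Z=(w-o)@ex*1e3,(w-o)@ey*1e3,w[...,2]*1e3
k=(abs(X)<60)&(abs(Y)<70)&(abs(Z-100)<3); print("standtop",k.sum(),[ np.percentile(q[k],[.5,99.5]).round(1) for q in(X,Y)])
k=(abs(X)<30)&(abs(Y)<40)&(Z<92)&(Z>-5); print("recess inside",k.sum(),[np.percentile(q[k],[1,50,99]).round(1) for q in(X,Y,Z)])
for z in(112,120,130,140):
    k=(abs(X)<25)&(abs(Y)<40)&(abs(Z-z)<5); print("handle",z,k.sum(),[ np.percentile(q[k],[2,98]).round(1) for q in(X,Y)] if k.any() else "")
```

```text
t 14.53 tip [0.4112 0.285  0.0459] prod dir [-0.001 -0.    -1.   ] off [ -1.   -0.8 -35.9] twist [-0.02  0.03 -0.  ] F [-0.7  0.3 -1.4] M [ 0.16  0.16 -0.  ] q [-1.28  0.32  0.57  2.    0.    0.89 -0.17] w 0.205
standtop 10007 [array([-34.5,  34.5]), array([-41.1,  45.7])]
recess inside 844 [array([-11.9,  -1.8,  12.2]), array([-20.4,  -2.2,  14.2]), array([32.3, 70.6, 90.6])]
handle 112 0 
handle 120 165 [array([-7.1,  9.7]), array([16.1, 19. ])]
handle 130 278 [array([-7.3,  9.9]), array([15.9, 18.9])]
handle 140 332 [array([-7.3,  9.8]), array([16.2, 19. ])]
```

>>> {"method": "send_rows", "body": {
  "offset": [
    [-1,-0.7,-6],
    [0,0,-6],
    [0,0,-4],
    [0,0,0]
  ],
  "twist": [
    [0,0,0],
    [0,0,0],
    [0,0,0],
    [0,0,0]
  ],
  "grip": [255,255,255,255]
}}

```text
t: 14.92
ee_pos: [0.4137, 0.283, 0.1389]
eef_rot: [0.712, 1.267, -0.825]
force: [0.9, 0.5, -0.7]
width: 0.202
```

Run:
```python
from h import *
ret(.4099,.284,.005)
```

```text
t 14.92 tip [0.4121 0.2861 0.0319] prod dir [ 0.002  0.004 -1.   ] off [ -1.6  -1.5 -26.9] twist [-0.06  0.05  0.  ] F [ 0.9  0.5 -0.7] M [ 0.09  0.14 -0.04] q [-1.27  0.34  0.56  2.02 -0.01  0.85 -0.17] w 0.202
```

>>> {"method": "send_rows", "body": {
  "offset": [
    [-2,-1.8,0],
    [0,0,0],
    [0,0,0]
  ],
  "twist": [
    [-0.06,0.05,0],
    [0,0,0],
    [0,0,0]
  ],
  "grip": [255,255,255]
}}

```text
t: 15.17
ee_pos: [0.4117, 0.2811, 0.1392]
eef_rot: [0.704, 1.269, -0.831]
force: [-0.0, -0.1, -1.4]
width: 0.2
```

Run:
```python
from h import *
ret(.4099,.284,.005)
```

```text
t 15.17 tip [0.4095 0.2835 0.0322] prod dir [-0.003 -0.003 -1.   ] off [  0.4   0.4 -27.2] twist [0.01 0.   0.  ] F [-0.  -0.1 -1.4] M [ 0.11  0.17 -0.01] q [-1.27  0.34  0.56  2.01 -0.01  0.86 -0.17] w 0.2
```

>>> {"method": "send_rows", "body": {
  "offset": [
    [0,0,-4],
    [0,0,-4],
    [-0.3,-0.3,-4],
    [-0.3,-0.3,-4],
    [0,0,0]
  ],
  "twist": [
    [0,0,0],
    [0,0,0],
    [0,0,0],
    [0,0,0],
    [0,0,0]
  ],
  "grip": [255,255,255,255,255]
}}

```text
t: 15.58
ee_pos: [0.4112, 0.2809, 0.122]
eef_rot: [0.705, 1.269, -0.83]
force: [0.2, -0.9, -1.6]
width: 0.202
```

Run:
```python
from h import *
ret(.4099,.284,.005)
```

```text
t 15.58 tip [0.4091 0.2833 0.015 ] prod dir [-0.003 -0.002 -1.   ] off [  0.9   0.7 -10. ] twist [-0.    0.01  0.  ] F [ 0.2 -0.9 -1.6] M [ 0.05  0.19 -0.03] q [-1.26  0.36  0.55  2.03 -0.02  0.82 -0.16] w 0.202
```

>>> {"method": "send_rows", "body": {
  "offset": [
    [0.5,0.4,-3],
    [0,0,-3],
    [0,0,-2],
    [0,0,-1]
  ],
  "twist": [
    [0,0,0],
    [0,0,0],
    [0,0,0],
    [0,0,0]
  ],
  "grip": [255,255,255,255]
}}

```text
t: 15.92
ee_pos: [0.4118, 0.2812, 0.1119]
eef_rot: [0.705, 1.269, -0.83]
force: [-2.5, 0.3, 15.2]
width: 0.205
```

Run:
```python
from h import *
ret(.4099,.284,.005)
```

```text
t 15.92 tip [0.4096 0.2836 0.0049] prod dir [-0.003 -0.002 -1.   ] off [0.4 0.4 0.1] twist [0. 0. 0.] F [-2.5  0.3 15.2] M [-0.3   0.1  -0.04] q [-1.25  0.38  0.54  2.04 -0.03  0.8  -0.15] w 0.205
```

The handle is on the recess floor (contact force of 15 N at the expected height). Releasing.

>>> {"method": "send_rows", "body": {
  "offset": [
    [0,0,0],
    [0,0,0],
    [0,0,0],
    [0,0,0],
    [0,0,0],
    [0,0,0]
  ],
  "twist": [
    [0,0,0],
    [0,0,0],
    [0,0,0],
    [0,0,0],
    [0,0,0],
    [0,0,0]
  ],
  "grip": [230,180,120,60,30,30]
}}

```text
t: 16.42
ee_pos: [0.4124, 0.2816, 0.1123]
eef_rot: [0.706, 1.268, -0.829]
force: [0.0, -0.1, 1.1]
width: 0.538
```

>>> {"method": "send_rows", "body": {
  "offset": [
    [0,0,5],
    [0,0,15],
    [0,0,25],
    [0,0,35],
    [0,0,35],
    [0,0,20],
    [0,0,0]
  ],
  "twist": [
    [0,0,0],
    [0,0,0],
    [0,0,0],
    [0,0,0],
    [0,0,0],
    [0,0,0],
    [0,0,0]
  ],
  "grip": [30,30,30,30,30,30,30]
}}

```text
t: 17.0
ee_pos: [0.4112, 0.2788, 0.2538]
eef_rot: [0.703, 1.267, -0.834]
force: [0.8, 0.5, -0.4]
width: 0.886
```

Run:
```python
from h import *
st=manip.get_state(); print(st["t"],st["ee_pos"],st["width"],st["force"])
s=imaging.snapshot("wrist"); w=cloud(s); save(s,"w6.png")
k=(abs(w[...,0]-.411)<.06)&(abs(w[...,1]-.2845)<.06)
def rect(m,n):
    P=w[m];r=cv2.minAreaRect((P[:,:2]*1000).astype(np.float32)); print(n,len(P),np.round(r[0],1),np.round(r[1],1),round(r[2],1),np.percentile(P[:,2],[5,50,95]).round(4))
rect(k&(abs(w[...,2]-.1)<.004),"stand"); rect(k&(w[...,2]>.155)&(w[...,2]<.168),"prodtop")
s=imaging.snapshot("scene")
for o in "jam_mid tumbler_mid shaker_mid eggcup_mid".split(): print(o,[(np.round(d["centre"],3).tolist(),round(d["p"],2)) for d in spot_in(o,s)][:2])
w=cloud(imaging.snapshot("top"))-G; X,Y,Z=w@px*1e3,w@gy*1e3,w@n*1e3
j=(abs(X)<12)&(abs(Y-114)<12)&(Z>12)&(Z<30); print("flag",j.sum(),np.percentile(Z[j],[50,90]) if j.any() else "")
```

```text
17.0 [0.41118449 0.27884859 0.25377351] 0.8859249376929557 [ 0.75727624  0.49029987 -0.38435923]
stand 6043 [411. 285.] [70.1 89.9] 32.1 [0.098  0.0993 0.1005]
prodtop 1126 [410.5 284.6] [17.9 36.3] 33.0 [0.1572 0.1592 0.1604]
jam_mid [([0.432, 0.266, 0.074], 0.34)]
tumbler_mid [([0.592, 0.416, 0.061], 0.97)]
shaker_mid [([0.656, -0.354, 0.058], 0.69), ([0.604, -0.074, 0.069], 0.31)]
eggcup_mid [([0.42, 0.038, 0.047], 0.6)]
flag 36 [19.28813145 23.70577057]
```

View pics/w6.png

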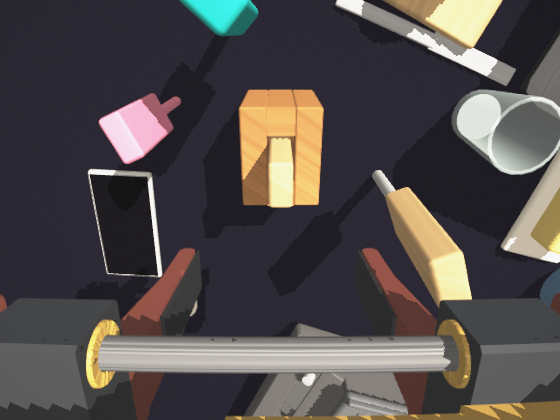

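Run:
```python
from h import *
s=imaging.snapshot("top")
print([(np.round(d["centre"],3).tolist(),round(d["p"],2)) for d in spot_in("jam_mid",s)][:2])
print(manip.job_done())
```

```text
[([0.445, -0.287, 0.1], 0.56)]
the job is handed in; nothing more can be done
None
```

The grill is reset, and the prod is back in its stand, right down and upright. I handed the job in at about 17 s with the gripper open and clear.

- **Reset:** I set the tip in the groove and slid it along until it dropped into the hole at about y = +10 mm. I then pushed to the stop, with the prod square to the panel within about 1°. The push met about 40 N at 20 mm below the groove floor. The ready pin stood about 12 mm proud of the panel right after the push. A coarser reading from the top camera after I let go gave about 11 mm.
- **Prod:** Its top is at 159 mm, the same as at the start, and it is centred in the recess.
- **Other things:** The jam jar, tumbler, salt shaker and egg cup were all found within about 4 mm of where they started. That is about the accuracy of the networks that find them.
- **Disagreement:** The network missed the jam jar in the last scene picture, reporting only a weak hit on the stand. The top camera found it in its place.

I set the tip down harder than intended, with about 50 N at first contact with the groove floor. That is below the 120 N wrist limit.

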